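# Park the grooved fondant roller at the top of its sloped lane

### The arm

A 6-joint arm with a two-finger parallel gripper is mounted at the origin on the work surface. World frame = base frame: x ahead of the robot, y to its left, z up, the work surface at z = 0. Lengths are in m, angles in rad, forces in N, time in s.
With the tool pointing down it reaches from about 0.275 to 0.85 m from the base axis. Payload 5.2 kg.
Tool frame: the origin (TCP) lies at the very end of the fingers, on their centre line; the grasp point (between the pads) lies 19 mm behind it (r.grasp_offset is the distance from the TCP to the grasp point, in m); x points along the fingers, y is the direction in which the jaws open and shut, and the axes are right-handed (so a half turn about x gives the same grasp; the last joint's range is limited). The gripper opens to 85 mm and grips with 20 to 120 N. Pads are 22 mm wide; open, the fingers measure 114 mm over their backs; the gripper's body (76 mm by 85 mm) begins 54 mm behind the grasp point. The pads swing forward as they close: fully open they stand 13 mm farther back than shut.
Start: joints at [1.141, 0.259, 1.535, -0, 1.348, -0.203], TCP at [0.124, 0.536, 0.231] pointing down, gripper open.
Joint ranges: [-3.14, 3.14], [-0.91, 2.08], [0.19, 2.58], [-1.22, 4.36], [0.22, 2.71], [-3.12, 3.12]. Speed limits (rad/s): [2.57, 2.57, 3.14, 3.14, 3.14, 3.14].

### API

Orientations are given as a unit quaternion [w, x, y, z].
In Python, from plant import r, read_camera, calibration gives the robot as it stands.
- The arm moves only by the shell command python3 -m creep 'ROWS' [FORCE]. ROWS is text: rows parted by semicolons, each of 7 numbers parted by spaces: the opening, from -1 (shut) to 1 (fully open), then the shift along the tool's x, y, z in units of 25 mm (1.0 is 25 mm), then the turn, a rotation vector about the tool's x, y, z in units of 6 degrees (1.0 is 6 degrees). A call has 1 to 20 rows; each row shifts and turns the commanded pose from where the row before left it, along the tool's axes as they then stand; what a row does not reach is not made up. A row lasts 1/12 s, in which the tool goes at most 41.7 mm and 7.16 degrees, less where a joint would pass 70% of its speed; a pose out of reach is approached as far as the arm can. A call with a number of a shift or a turn outside -1 to 1 is refused whole. A call with a gripper value outside its range is refused whole. The fingers move at their own pace and stop on an object; FORCE is the grip in N (left out, the last holds). Time passes only in rows, so rows that do not move let the fingers close. It gives the time, the measured TCP pose, the force and the opening at its end, in the units of the state.
- r.observe(): the state, without advancing time (a new reading comes with each control period).
- read_camera(name): name is "side" or "top" or "wrist"; returns the picture (420x560x3 uint8, red, green, blue); there is no depth.
- calibration(name): a dict with "fx", "fy", "cx", "cy" (pixels), "k1" (the pictures are not rectified: a ray, as slopes to the right and down, at radius r is drawn at 1 + k1 r^2 times it, then the intrinsics apply), "rvec" (rotation vector, rad) and "tvec" (3), from world to camera coordinates, as OpenCV has them. Camera axes: x right, y down, z forward; pixel columns grow to the right and rows downward; lengths in m; the calibration is good to about 2 mm. A picture is of the moment at which its call begins: read the wrist's pose just before it. calibration takes no time and is no camera call; for the wrist camera it gives the pose at the moment of the call.
- r.job_done(): hands the job in, once; it reports no verdict.
The state is a dict: "time": time; "q": joint angles; "joint_velocities": joint speeds; "effort": joint torques, N m; "ee_pos": TCP position; "ee_rot": TCP orientation; "contact_force": force on the tool from outside, world axes, zero at the start; "ft_torque": the same for the moment, N m; "grip_width": finger opening in m.
Only numpy, scipy, OpenCV 4.12 (cv2) and the standard library are available. Lean on these libraries where they do the work, as an engineer would, in place of code of your own. Each camera call takes 0.05 s, during which the arm holds its last target. There are 200 camera calls.

### The job

Two short wooden fondant rollers lie at the low end of a white two-lane sloped rack. Gently push the grooved one (a row of discs) up its lane with your fingertips, over the crest, until it lies in the dip against the stop plate at the top and does not roll back. Never squeeze it or pick it up, and leave the plain roller and everything else on the table where it is.

Things in the scene. Friction and masses are not known exactly. Their poses are not given: they have to be found in the camera images.
- grooved: the roller to push: wood, lying across its lane, 100 mm long, 44 mm in diameter, about 100 g: five discs 12 mm wide with 10 mm grooves between them down to a 26 mm core; origin on its axis at mid-length; y = its axis (x and z turn as it rolls). It starts at rest at the low end of either lane.
- plain: the other roller, a smooth wooden cylinder of the same size and wood, 100 mm long, 44 mm in diameter, at the low end of the other lane; origin on its axis at mid-length, y = its axis. Must stay there.
- rack: white plastic rack fixed to the table, 225 mm long, 236 mm wide; origin on the table under its middle; x points up the lanes (low end to stop plate), y across, z up. Two lanes, centre lines at y = +57 and -57 mm, each 106 mm wide between walls 8 mm thick that stand 14 mm above the bed. A parked roller has its axis at x = +78 mm, 58 mm above the table.
- rack_low (a point): low end of the bed, mid-width of the rack: x = -115 mm in the rack's frame, bed 18 mm above the table. Two corner lugs 16 mm high per lane hold a roller there, axis at x = -77 mm, 46 mm above the table; between the lugs the lane's middle is open for 70 mm, and the table just before the low end is bare.
- rack_crest (a point): crest of the bed, mid-width: x = +45 mm in the rack's frame, bed 43 mm above the table. From the low end to here the bed climbs straight at 9 degrees, and a roller let go rolls back; beyond, it falls at 13 degrees to the stop plate, so past the crest the roller runs on into the dip by itself.
- rack_stop (a point): top edge, mid-width, of the stop plate's face: x = +100 mm in the rack's frame, 82 mm above the table; the plate is upright, 8 mm thick, across both lanes.
- nozzle_a: steel piping nozzle, upright cone 28 mm wide, 42 mm high, beside the rack on its +y side; origin at its underside
- nozzle_b: steel piping nozzle like the other, beside the rack on its -y side; origin at its underside
- cutter: round steel pastry cutter, 60 mm wide, 35 mm high, beside the rack on its +y side; origin at its underside
- sprinkles: glass jar, 48 mm wide, 80 mm high, right of the rack; origin at its underside
- ramekin: white ceramic ramekin, 80 mm wide, 45 mm high, right of the rack; origin at its underside
- spatula: spatula lying left of the rack
- cupcake_cup: grey plastic cup, 70 mm wide, 50 mm high, left of the rack, towards the robot; origin at its underside
There are look-alikes about, which are no part of the job. What is shaped like the grooved but black, purple or red is not meant.

How it is judged:
On the way:
1. the grooved roller has been pushed up its lane over the crest (x of grooved in the frame of rack above 0.045 m and z of grooved in the frame of rack below 0.08 m), for 0.05 s.
At the end, for the whole second after the job is handed in: the grooved roller rests in the dip at the top of its lane, axis 70 to 84 mm up-lane of the rack's origin (78 = touching the stop plate) and 52 to 64 mm above the table, square to the lane within 7 degrees, still; the plain roller within 15 mm of where it was (x of grooved in the frame of rack between 0.07 and 0.084 m and z of grooved in the frame of rack between 0.052 and 0.064 m and angle between the y axis of grooved and the y axis of rack, either way round below 0.12 rad and linear speed of grooved below 0.02 m/s and distance of plain from where it was at the start of the episode below 0.015 m).
It fails at once if the grooved roller is lifted off the bed (more than about 15 mm) (z of grooved in the frame of rack above 0.082 m or (x of grooved in the frame of rack below -0.055 m and z of grooved in the frame of rack above 0.066 m) or (x of grooved in the frame of rack below -0.015 m and z of grooved in the frame of rack above 0.073 m)).
It fails at once if the grooved roller is squeezed or shoved hard (over 20 N) (contact force between the fingers and grooved above 20 N).
It fails at once if the plain roller is pushed up or lifted (moved over 30 mm) (distance of plain from where it was at the start of the episode above 0.03 m).
It fails at once if something else on the table is moved more than 25 mm (distance of any of nozzle_a, nozzle_b, cutter, sprinkles, ramekin, spatula, cupcake_cup from where it was at the start of the episode above 0.025 m).
It also fails if it takes over 38 s, if anything falls off the work surface, if the arm or the gripper's body presses on something with over 40 N, if the wrist force passes 120 N, or if a joint passes its speed limit or range.

## Working session

There is one attempt and no reset: what is moved stays moved. The work goes in short steps, Python scripts to look and compute and a shell command to move; the robot and the scene stay as the last step left them, time stands still between calls to the robot, and variables do not carry over. Pictures are saved under pics/ and viewed, on a budget of 10 in all, crops included, one or two more only if the job needs it, and the job is handed in when it is done.

```bash
mkdir -p pics; ls; python3 - <<'E'
from plant import r, read_camera, calibration
import cv2
for n in("top","side"):
    im=read_camera(n); cv2.imwrite(f"pics/{n}0.png",im[...,::-1]); c=calibration(n); print(n,c)
print(r.observe())
E
```

```text
pics
top {'fx': 450.2627953917225, 'fy': 450.2627953917225, 'cx': 278.2193487920757, 'cy': 205.41727852533603, 'k1': -0.11720789247205102, 'rvec': array([ 2.19111803, -2.15580295,  0.09280063]), 'tvec': array([0.00792521, 0.52437526, 1.2660333 ])}
side {'fx': 472.3026159171267, 'fy': 472.3026159171267, 'cx': 268.3280886104064, 'cy': 215.39759872516723, 'k1': 0.018347086257311074, 'rvec': array([ 2.2276978 , -0.66266303,  0.32108605]), 'tvec': array([-0.43394507,  0.25768072,  1.12629919])}
{'time': 0.1, 'q': array([ 1.14116681e+00,  2.59255951e-01,  1.53596606e+00, -1.71735803e-05,
        1.34797593e+00, -2.02806343e-01]), 'joint_velocities': array([-2.21670329e-04, -1.48786050e-03, -3.17563406e-03, -1.13360215e-05,
        1.56061553e-03, -9.35466898e-04]), 'effort': array([ 1.10982215e-03, -4.46966136e+01, -2.91249114e+01, -3.42387593e-04,
        6.29256974e-03, -1.17316452e-05]), 'ee_pos': array([0.12347556, 0.53548611, 0.23056848]), 'ee_rot': array([ 0.70239324,  0.07947968,  0.70273498, -0.08056219]), 'contact_force': array([-0.52933016,  0.40116758, -0.6489884 ]), 'ft_torque': array([-0.0125654 ,  0.02903133, -0.00726824]), 'grip_width': 0.08544551107116376}
```

View pics/top0.png

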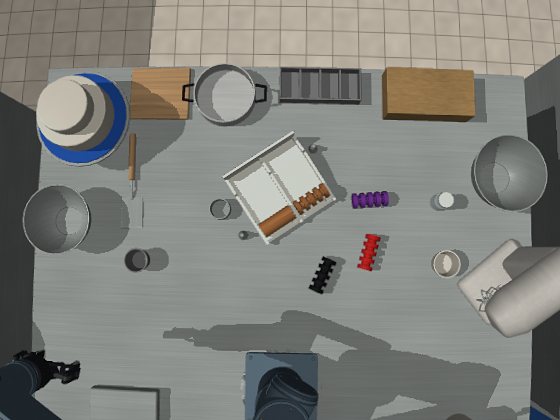

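View pics/side0.png

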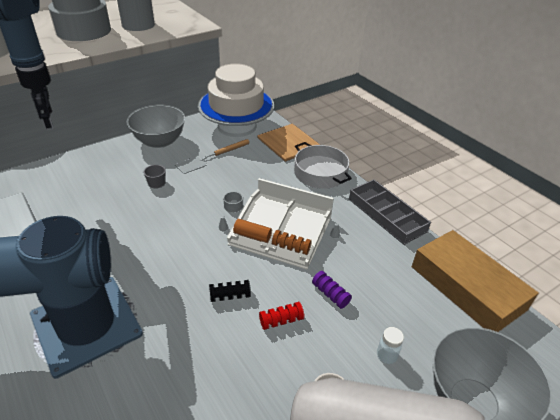

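The wooden grooved roller is at top (311,198) in the right lane, and the plain one is at (277,221). The look-alikes are black (322,275), red (369,252) and purple (370,200), all lying loose on the table. I choose the wooden roller at (311,198), and I'll measure it and check it in a close crop.

```bash
cat > h.py <<'E'
from plant import r, read_camera, calibration
import cv2, numpy as np
from scipy.spatial.transform import Rotation as R
def rays(c,uv):
    K=np.array([[c['fx'],0,c['cx']],[0,c['fy'],c['cy']],[0,0,1]])
    n=cv2.undistortPoints(np.float64(uv).reshape(-1,1,2),K,np.array([c['k1'],0,0,0.]))[:,0]
    M=cv2.Rodrigues(c['rvec'])[0]
    return -M.T@c['tvec'], np.c_[n,np.ones(len(n))]@M
def onz(c,uv,z):
    o,d=rays(c,uv); return o+d*((z-o[2])/d[:,2])[:,None]
def wood(im,box):
    h=cv2.cvtColor(im,cv2.COLOR_RGB2HSV); m=cv2.inRange(h,(3,90,50),(20,255,255))
    k=np.zeros_like(m); x0,y0,x1,y1=box; k[y0:y1,x0:x1]=m[y0:y1,x0:x1]; return k
def tool():
    s=r.observe(); w=s['ee_rot']; return s['ee_pos'],R.from_quat(np.r_[w[1:],w[0]]).as_matrix(),s
E
python3 - <<'E'
from h import *
im=cv2.imread('pics/top0.png')[...,::-1].copy(); c=calibration('top')
m=wood(im,(240,160,350,260)); ys,xs=np.nonzero(m)
print(len(xs), xs.min(),xs.max(),ys.min(),ys.max())
P=onz(c,np.c_[xs,ys],0.046)[:,:2]
mu=P.mean(0); w,V=np.linalg.eigh(np.cov(P.T)); ax=V[:,1]; 
t=(P-mu)@ax; n=(P-mu)@V[:,0]
print('mean',mu,'axis',ax,np.percentile(t,[0,1,99,100]),np.percentile(n,[1,99]), 'cam',rays(c,[[0,0]])[0])
print('corners low',onz(c,[[267,242],[335,200]],0.03),'plate top',onz(c,[[224,178],[293,134]],0.082))
print('others',onz(c,[[322,275],[369,252],[314,148],[244,236],[220,209]],0.02))
cr=cv2.resize(im[120:310,200:400],None,fx=4,fy=3.15,interpolation=cv2.INTER_CUBIC)
cr=cv2.resize(im[125:265,210:400],None,fx=4,fy=4,interpolation=cv2.INTER_CUBIC)
cv2.imwrite('pics/crop.png',cr[...,::-1])
E
```

```text
980 259 329 183 236
mean [ 0.50874205 -0.02407974] axis [-0.56186296  0.82723033] [-0.1141535  -0.11176918  0.10111123  0.10343559] [-0.02016708  0.02030684] cam [0.40884456 0.0100219  1.30790604]
corners low [[ 0.41909525  0.04646965  0.03      ]
 [ 0.54174223 -0.14552436  0.03      ]] plate top [[ 0.5923735   0.16679504  0.082     ]
 [ 0.71901373 -0.02168474  0.082     ]]
others [[ 0.32792833 -0.11123326  0.02      ]
 [ 0.39489501 -0.24539583  0.02      ]
 [ 0.69403169 -0.08497149  0.02      ]
 [ 0.43515304  0.11283213  0.02      ]
 [ 0.51145246  0.18375815  0.02      ]]
```

View pics/crop.png

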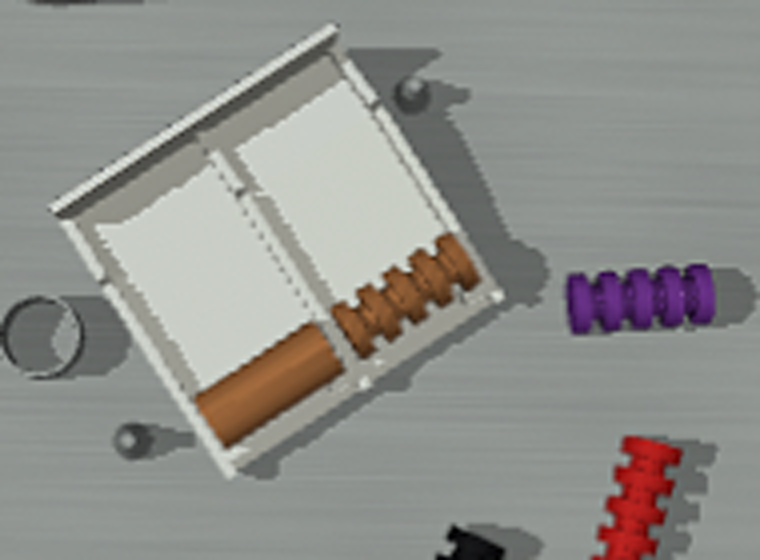

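The crop confirms the pick: the wooden disc roller is in the rack's -y lane, and the plain one is in the +y lane. The plate midpoint agrees with the rack length to within a few mm. Next I'll work out the approach in tool axes.

```bash
cat >> h.py <<'E'
ry=np.array([-.56186,.82723,0]); rx=np.array([.82723,.56186,0]); O=np.array([.5118,-.0285,0])+.077*rx
def rk(p): d=np.asarray(p)-O; return np.array([d@rx,d@ry,d[2]])
def wl(x,y,z): return O+x*rx+y*ry+[0,0,z]
E
python3 - <<'E'
from h import *
p,M,s=tool(); print(np.round(M,3))
best=[]
for sy in(1,-1):
    T=np.c_[[0,0,-1],sy*ry,np.cross([0,0,-1],sy*ry)]
    v=R.from_matrix(M.T@T).as_rotvec(); print(sy,'turn units',np.rad2deg(v)/6, 'shift after turn, units',T.T@(wl(-.14,-.057,.23)-p)/.025, 'toolz',T[:,2])
print(wl(-.14,-.057,.23), 'dq1', np.arctan2(-.111,.4917)-np.arctan2(.5355,.1235))
E
```

```text
[[-0.001  0.225  0.974]
 [-0.001  0.974 -0.225]
 [-1.    -0.002 -0.   ]]
1 turn units [-7.86339736 -0.00895892  0.0129806 ] shift after turn, units [ 2.27391628e-02 -2.96691993e+01 -2.34589457e+00] toolz [0.82723 0.56186 0.     ]
-1 turn units [2.21365951e+01 1.59574767e-02 1.10134980e-02] shift after turn, units [2.27391628e-02 2.96691993e+01 2.34589457e+00] toolz [-0.82723 -0.56186 -0.     ]
[ 0.49171053 -0.11104929  0.23      ] dq1 -1.5661595882526087
```

```bash
python3 -m creep '-0.29 0 0 0 -1 0 0;-0.29 0 0 0 -1 0 0;-0.29 0 0 0 -1 0 0;-0.29 0 0 0 -1 0 0;-0.29 0 0 0 -1 0 0;-0.29 0 0 0 -1 0 0;-0.29 0 0 0 -1 0 0;-0.29 0 0 0 -0.86 0 0;-0.29 0 -1 0 0 0 0;-0.29 0 -1 0 0 0 0;-0.29 0 -1 0 0 0 0;-0.29 0 -1 0 0 0 0;-0.29 0 -1 0 0 0 0;-0.29 0 -1 0 0 0 0;-0.29 0 -1 0 0 0 0;-0.29 0 -1 0 0 0 0;-0.29 0 -1 0 0 0 0;-0.29 0 -1 0 0 0 0' 20 && python3 -m creep '-0.29 0 -1 -0.12 0 0 0;-0.29 0 -1 -0.12 0 0 0;-0.29 0 -1 -0.12 0 0 0;-0.29 0 -1 -0.12 0 0 0;-0.29 0 -1 -0.12 0 0 0;-0.29 0 -1 -0.12 0 0 0;-0.29 0 -1 -0.12 0 0 0;-0.29 0 -1 -0.12 0 0 0;-0.29 0 -1 -0.12 0 0 0;-0.29 0 -1 -0.12 0 0 0;-0.29 0 -1 -0.12 0 0 0;-0.29 0 -1 -0.12 0 0 0;-0.29 0 -1 -0.12 0 0 0;-0.29 0 -1 -0.12 0 0 0;-0.29 0 -1 -0.12 0 0 0;-0.29 0 -1 -0.12 0 0 0;-0.29 0 -1 -0.12 0 0 0;-0.29 0 -1 -0.12 0 0 0;-0.29 0 -1 -0.12 0 0 0;-0.29 0 -0.7 -0.1 0 0 0'; python3 - <<'E'
from h import *
p,M,s=tool(); print(s['time'],rk(p),s['q'],s['grip_width'],s['contact_force'])
T=np.c_[[0,0,-1],ry,rx]
print('rot err units',np.rad2deg(R.from_matrix(M.T@T).as_rotvec())/6,'to pre z.08',M.T@(wl(-.14,-.057,.08)-p)/.025)
im=read_camera('wrist'); cv2.imwrite('pics/w1.png',im[...,::-1])
E
```

```text
time: 1.6
ee_pos: [0.2643, 0.3279, 0.231]
ee_rot: [0.676, -0.208, 0.676, 0.208]
contact_force: [0.4, 0.2, 1.0]
grip_width: 0.0306
time: 3.27
ee_pos: [0.492, -0.1138, 0.2309]
ee_rot: [0.676, -0.207, 0.676, 0.207]
contact_force: [-0.0, -0.3, 0.6]
grip_width: 0.03
3.2667 [-0.14125223 -0.05942749  0.23088524] [-4.48170910e-01  1.77962607e-01  1.64001163e+00 -3.42356407e-04
  1.32386827e+00 -2.61420731e+00] 0.029968689425619213 [-0.01056246 -0.33750188  0.63617982]
rot err units [-0.01251019 -0.0039397  -0.00046905] to pre z.08 [6.0353933  0.09687953 0.05247391]
```

View pics/w1.png

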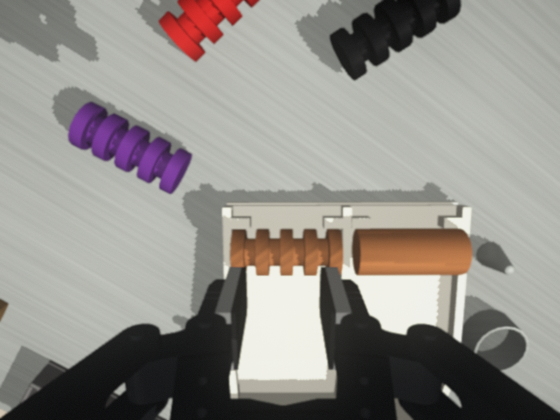

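The wrist view shows the grooved roller at (287,251), the plain roller at (412,251), and clear table before the low end. I'll refine the roller's position from this view.

```bash
python3 - <<'E'
from h import *
im=cv2.imread('pics/w1.png')[...,::-1].copy(); c=calibration('wrist')
for n,b in(('grooved',(225,220,346,285)),('plain',(347,220,480,285))):
    m=wood(im,b); ys,xs=np.nonzero(m); P=onz(c,np.c_[xs,ys],.046); Q=np.array([rk(p) for p in P])
    print(n,len(xs),'ext',np.round(np.percentile(Q,[1,99],axis=0)[:,:2],4),'mean',Q.mean(0))
# rack low-end outer edge corners (wall tops ~.034)
print([rk(p) for p in onz(c,[[222,207],[470,207],[340,218]],.034)], 'cam',rk(rays(c,[[0,0]])[0]))
p,M,s=tool(); print('tcp',rk(p),s['time'])
E
```

```text
grooved 3947 ext [[-0.0997 -0.1116]
 [-0.0561 -0.0093]] mean [-0.07865726 -0.06019572  0.046     ]
plain 5259 ext [[-0.1004  0.0035]
 [-0.0547  0.1126]] mean [-0.07775499  0.05720829  0.046     ]
[array([-0.11834556, -0.12036966,  0.034     ]), array([-0.11790982,  0.11273955,  0.034     ]), array([-0.10730441, -0.00966392,  0.034     ])] cam [-0.21815527 -0.06279065  0.37314143]
tcp [-0.14155772 -0.06204456  0.23080491] 3.3167
```

```bash
python3 -m creep '-0.29 0.7 0.08 0 0 0 0;-0.29 0.7 0 0 0 0 0;-0.29 0.7 0 0 0 0 0;-0.29 0.7 0 0 0 0 0;-0.29 0.7 0 0 0 0 0;-0.29 0.7 0 0 0 0 0;-0.29 0.7 0 0 0 0 0;-0.29 0.7 0 0 0 0 0;-0.29 0.7 0 0 0 0 0;-0.29 0.7 0 0 0 0 0;-0.29 0.5 0 0 0 0 0;-0.29 0.1 0 0 0 0 0;-0.29 0 0 0 0 0 0'; python3 - <<'E'
from h import *
p,M,s=tool(); print(s['time'],rk(p),s['grip_width'],s['contact_force'])
for n in('wrist','side'):
    im=read_camera(n)
    if n=='side': im=cv2.resize(im[160:300,190:370],None,fx=4,fy=4)
    cv2.imwrite(f'pics/{n}2.png',im[...,::-1])
E
```

```text
time: 4.4
ee_pos: [0.4894, -0.1095, 0.0405]
ee_rot: [0.675, -0.207, 0.677, 0.208]
contact_force: [-0.1, 0.4, 1.1]
grip_width: 0.0301
4.4 [-0.14105134 -0.05438254  0.04047501] 0.030135142928977645 [-0.09901548  0.390511    1.13864082]
```

View pics/wrist2.png

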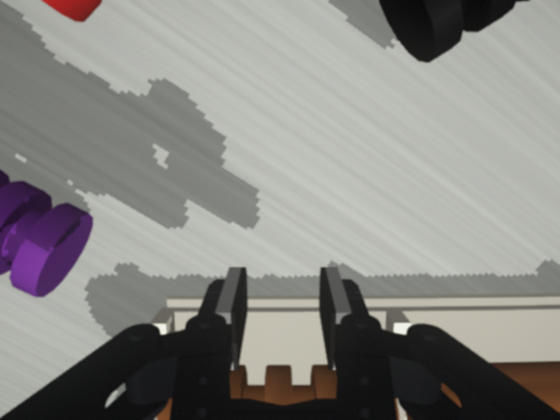

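View pics/side2.png

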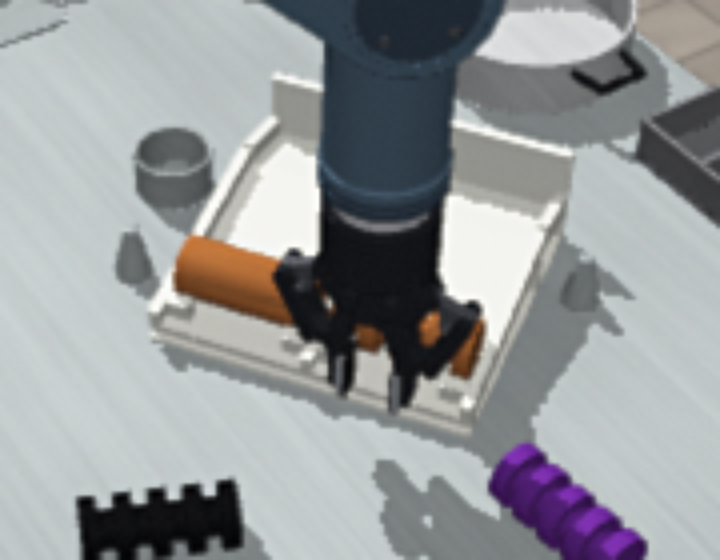

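Both views show the fingers down in front of the low end, between the lugs. In the wrist view the middle disc is at (278,385) and the finger midpoint is at about (283,320), so the fingers sit about 3 mm too far towards +y. I'll correct that and start a slow approach.

```bash
python3 -m creep '-0.29 0 -0.06 0 0 0 0;-0.29 0 -0.06 0 0 0 0;-0.29 0 0 0.12 0 0 0;-0.29 0 0 0.12 0 0 0;-0.29 0 0 0.12 0 0 0;-0.29 0 0 0.12 0 0 0;-0.29 0 0 0.12 0 0 0;-0.29 0 0 0.12 0 0 0;-0.29 0 0 0.12 0 0 0;-0.29 -0.02 0 0.1 0 0 0;-0.29 -0.02 0 0.1 0 0 0;-0.29 -0.02 0 0.1 0 0 0;-0.29 -0.02 0 0.1 0 0 0;-0.29 -0.02 0 0.1 0 0 0;-0.29 -0.02 0 0.1 0 0 0;-0.29 -0.02 0 0.1 0 0 0'; python3 - <<'E'
from h import *
p,M,s=tool(); print(s['time'],rk(p),s['grip_width'],s['contact_force'])
im=read_camera('wrist'); cv2.imwrite('pics/w3.png',im[...,::-1])
p,M,s=tool(); print(s['time'],rk(p))
E
```

```text
time: 5.83
ee_pos: [0.5239, -0.091, 0.0449]
ee_rot: [0.676, -0.208, 0.676, 0.208]
contact_force: [-1.6, -0.8, 1.4]
grip_width: 0.0306
5.8333 [-0.10216772 -0.05851079  0.04492251] 0.030564919254954807 [-1.63371425 -0.80668555  1.37509877]
5.8833 [-0.10156341 -0.05870398  0.04505348]
```

View pics/w3.png

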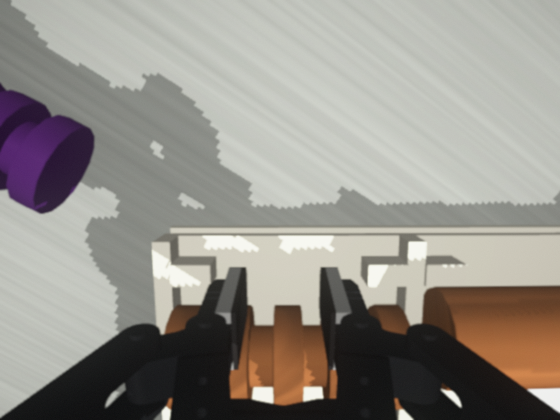

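The middle disc is at (288,350) between the fingers, each finger is on the disc beside it, and the force is 1.6 N back along the lane, so contact has begun. I'll push up the slope.

```bash
python3 -m creep '-0.29 -0.02 0 0.12 0 0 0;-0.29 -0.02 0 0.12 0 0 0;-0.29 -0.02 0 0.12 0 0 0;-0.29 -0.02 0 0.12 0 0 0;-0.29 -0.02 0 0.12 0 0 0;-0.29 -0.02 0 0.12 0 0 0;-0.29 -0.02 0 0.12 0 0 0;-0.29 -0.02 0 0.12 0 0 0;-0.29 -0.02 0 0.12 0 0 0;-0.29 -0.02 0 0.12 0 0 0;-0.29 -0.02 0 0.12 0 0 0;-0.29 -0.02 0 0.12 0 0 0;-0.29 -0.02 0 0.12 0 0 0;-0.29 -0.02 0 0.12 0 0 0;-0.29 -0.02 0 0.12 0 0 0;-0.29 -0.02 0 0.12 0 0 0'; python3 - <<'E'
from h import *
p,M,s=tool(); print(s['time'],rk(p),s['contact_force'])
im=read_camera('wrist'); cv2.imwrite('pics/w4.png',im[...,::-1])
E
```

```text
time: 7.22
ee_pos: [0.5638, -0.0639, 0.0529]
ee_rot: [0.676, -0.208, 0.676, 0.208]
contact_force: [-1.4, -0.8, 1.5]
grip_width: 0.0306
7.2167 [-0.05390323 -0.05850608  0.05287673] [-1.37395748 -0.80776843  1.45064302]
```

View pics/w4.png

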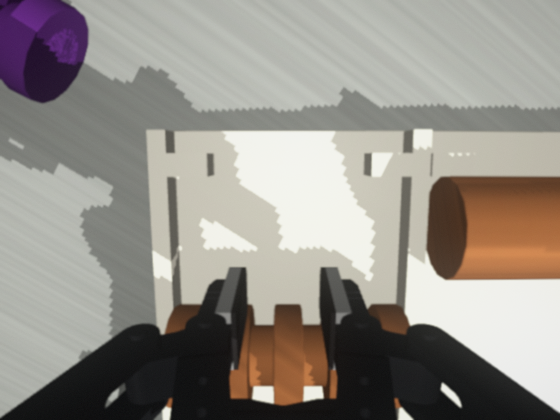

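The roller rides square in front of the fingers with its middle disc at (288,350), and the plain roller has not moved, at (495,228). I'll carry on over the crest.

```bash
python3 -m creep '-0.29 -0.02 0 0.12 0 0 0;-0.29 -0.02 0 0.12 0 0 0;-0.29 -0.02 0 0.12 0 0 0;-0.29 -0.02 0 0.12 0 0 0;-0.29 -0.02 0 0.12 0 0 0;-0.29 -0.02 0 0.12 0 0 0;-0.29 -0.02 0 0.12 0 0 0;-0.29 -0.02 0 0.12 0 0 0;-0.29 -0.02 0 0.12 0 0 0;-0.29 -0.02 0 0.12 0 0 0;-0.29 -0.02 0 0.12 0 0 0;-0.29 -0.02 0 0.12 0 0 0;-0.29 -0.02 0 0.12 0 0 0;-0.29 -0.02 0 0.12 0 0 0;-0.29 -0.02 0 0.12 0 0 0;-0.29 -0.02 0 0.12 0 0 0;-0.29 -0.02 0 0.12 0 0 0' && python3 -m creep '-0.29 0 0 0.08 0 0 0;-0.29 0 0 0.08 0 0 0;-0.29 0 0 0.08 0 0 0;-0.29 0 0 0.08 0 0 0;-0.29 0 0 0.08 0 0 0;-0.29 0 0 0.08 0 0 0;-0.29 0 0 0.08 0 0 0;-0.29 0 0 0.08 0 0 0;-0.29 0 0 0.08 0 0 0;-0.29 0 0 0.08 0 0 0;-0.29 0 0 0.08 0 0 0;-0.29 0 0 0.08 0 0 0;-0.29 0 0 0 0 0 0;-0.29 0 0 0 0 0 0;-0.29 0 0 0 0 0 0;-0.29 0 0 0 0 0 0'; python3 - <<'E'
from h import *
p,M,s=tool(); print(s['time'],rk(p),s['contact_force'])
im=read_camera('top'); c=calibration('top')
m=wood(im,(220,120,350,260)); n,l,st,ce=cv2.connectedComponentsWithStats(m)
for i in range(1,n):
    if st[i,4]>20: print(st[i],rk(onz(c,[ce[i]],.058)[0]))
im=read_camera('wrist'); cv2.imwrite('pics/w5.png',im[...,::-1])
E
```

```text
time: 8.68
ee_pos: [0.606, -0.0353, 0.0613]
ee_rot: [0.676, -0.208, 0.676, 0.208]
contact_force: [-2.7, -1.0, 1.9]
grip_width: 0.0303
time: 10.02
ee_pos: [0.6255, -0.022, 0.0613]
ee_rot: [0.676, -0.208, 0.676, 0.208]
contact_force: [0.2, -0.0, 0.7]
grip_width: 0.0303
10.0167 [ 0.0206927  -0.05848669  0.06127791] [ 0.17454406 -0.01147873  0.69693082]
[270 154  10  14  71] [ 0.06983961 -0.02931724  0.058     ]
```

View pics/w5.png

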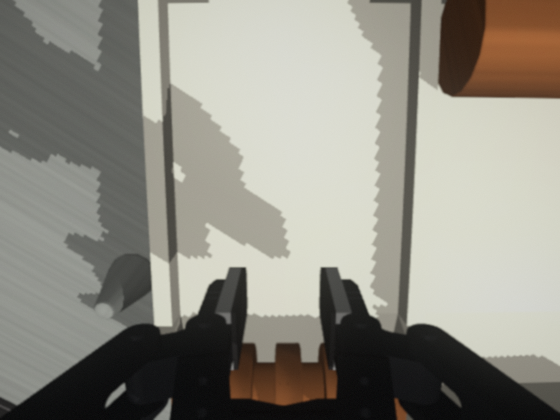

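The force has gone to zero and the roller has moved ahead of the fingers, its near edge now at (288,345). I'll back off a little, raise the arm and check.

```bash
python3 -m creep '-0.29 0 0 -0.3 0 0 0;-0.29 -0.5 0 -0.3 0 0 0;-0.29 -0.8 0 -0.7 0 0 0;-0.29 -0.8 0 -1 0 0 0;-0.29 -0.8 0 -1 0 0 0;-0.29 -0.8 0 -1 0 0 0;-0.29 -0.8 0 -1 0 0 0;-0.29 -0.8 0 -1 0 0 0;-0.29 -0.8 0 -1 0 0 0;-0.29 -0.8 0 -1 0 0 0;-0.29 0 0 0 0 0 0;-0.29 0 0 0 0 0 0'; python3 - <<'E'
from h import *
def look():
    im=read_camera('top'); c=calibration('top'); m=wood(im,(220,120,350,260)); n,l,st,ce=cv2.connectedComponentsWithStats(m)
    for i in range(1,n):
        if st[i,4]>20:
            ys,xs=np.nonzero(l==i); Q=np.array([rk(p) for p in onz(c,np.c_[xs,ys],.058)])[:,:2]
            w,V=np.linalg.eigh(np.cov(Q.T)); print(st[i],Q.mean(0),np.percentile(Q,[1,99],axis=0).ravel(),'skew',np.rad2deg(np.arctan(V[0,1]/V[1,1])))
    return im
look(); im=look(); p,M,s=tool(); print(s['time'],rk(p))
cv2.imwrite('pics/t6.png',cv2.resize(im[125:265,210:400],None,fx=4,fy=4)[...,::-1])
w=read_camera('wrist'); cv2.imwrite('pics/w6.png',w[...,::-1])
E
```

```text
time: 11.12
ee_pos: [0.4533, -0.1396, 0.236]
ee_rot: [0.677, -0.208, 0.675, 0.206]
contact_force: [0.6, -0.4, 0.2]
grip_width: 0.0301
[262 137  37  31 459] [ 0.07928752 -0.05745764] [ 0.05838866 -0.10750491  0.09995826 -0.00744558] skew 0.1204170713560459
[259 206  37  31 531] [-0.07771729  0.05851335] [-0.0978858   0.00979942 -0.05762824  0.10708293] skew 0.12099471112875694
[262 137  37  31 460] [ 0.07924761 -0.05749234] [ 0.05839132 -0.10750436  0.09995818 -0.00744585] skew 0.16705673807804575
[259 206  37  31 531] [-0.07771729  0.05851335] [-0.0978858   0.00979942 -0.05762824  0.10708293] skew 0.12099471112875694
11.2167 [-0.18688518 -0.05813416  0.23389006]
```

View pics/t6.png

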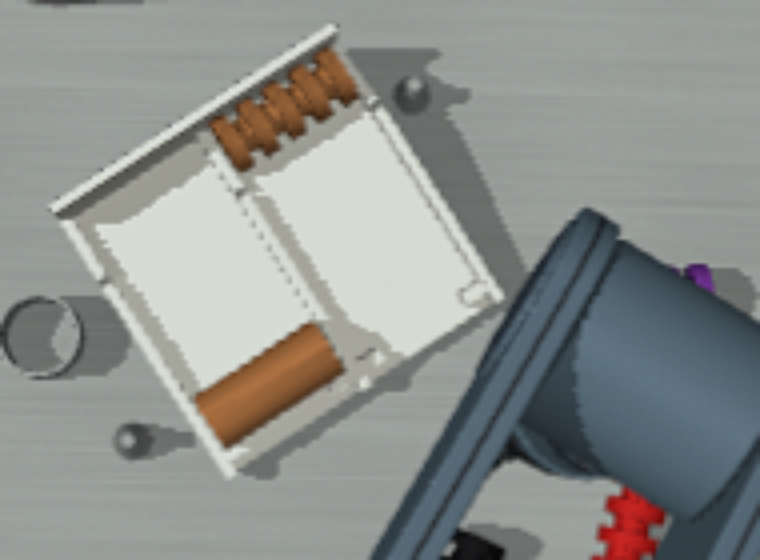

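The grooved roller lies in the dip against the stop plate, at (285,108) in the crop. The plain roller is in its place, and the nozzles and cutter have not moved.

```bash
python3 -c "
from plant import r
print(r.job_done())"
```

```text
the job is handed in; nothing more can be done
None
```

The grooved roller is in the dip against the stop plate, and I handed the job in at about 11 s of the 38 s allowed. I pushed it up the -y lane with the fingertips set about 30 mm apart, one on each side of the middle disc. Once it was over the crest it ran on to the stop plate by itself.

- **Grooved roller:** the last top-camera pictures put its axis at x ≈ 79 mm (70 to 84 mm allowed), about 0.2° from square. It was still between two pictures 0.05 s apart. I did not measure its height separately, but the picture shows it lying in the dip.
- **Force:** the highest wrist reading printed, at the end of a move, was about 3 N; I did not log force during the moves.
- **Plain roller and the rest:** the plain roller measured x ≈ -78 mm, which is where it started. The nozzles and cutter look unmoved. I did not re-check the sprinkles jar, ramekin, spatula or cup at the end, but the arm never worked near them.
- **Disagreement:** the wrist and top cameras differed by about 3 mm on the rack's sideways position. I corrected for it before making contact.

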